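# Feed bearing rings through the gate into the slot

## Robot

A 6-joint arm with a two-finger parallel gripper is mounted at the origin on the work surface. World frame = base frame: x ahead of the robot, y to its left, z up, the work surface at z = 0. Lengths are in m, angles in rad, forces in N, time in s.
With the tool pointing down it reaches from about 0.35 to 1 m from the base axis. Payload 7.1 kg.
Tool frame: the origin (TCP) lies between the finger pads; the fingertips stand 22 mm ahead of it and the grasp point (between the pads) lies 3 mm ahead of it; x points along the fingers, y is the direction in which the jaws open and shut, and the axes are right-handed (so a half turn about x gives the same grasp; the last joint's range is limited). The gripper opens to 85 mm and grips with 20 to 120 N. Pads are 22 mm wide; open, the fingers measure 114 mm over their backs; the gripper's body (76 mm by 85 mm) begins 54 mm behind the grasp point. The pads swing forward as they close: fully open they stand 13 mm farther back than shut.
Start: joints at [-1.289, 0.423, 1.63, -0, 1.089, -0.019], TCP at [0.185, -0.597, 0.253] pointing down, gripper open.
Joint ranges: [-3, 3], [-0.9, 2.11], [0.09, 2.58], [-1.31, 4.45], [0.11, 2.69], [-2.54, 2.54]. Speed limits (rad/s): [2.39, 2.39, 3.01, 3.14, 3.14, 3.14].

## Interface

Orientations are given as a rotation vector (axis times angle).
In Python, from rig import manip gives the robot as it stands. The module is installed in compiled form; this text tells all that it offers. Calls block until the motion is done:
- manip.move_to(position, orientation): joint-space move of the TCP to a pose.
- manip.servo_line(position, orientation=None, rate=0.15): straight line of the TCP; orientation=None keeps the orientation; rate is the mean speed in m/s.
- manip.set_joints(angles): joint-space move.
- manip.command_gripper(opening, f_grip=None): finger opening in m; f_grip is the grip in N (None keeps the last); returns when the fingers have stopped.
- manip.hold(seconds).
- manip.solve_ik(position, orientation): joint angles nearest the present ones, or None.
- manip.camera(name): name is "scene" or "top"; returns a dict with "image" (420x560x3 uint8, red, green, blue), "fx", "fy", "cx", "cy" (pixels), "k1" (the pictures are not rectified: a ray, as slopes to the right and down, at radius r is drawn at 1 + k1 r^2 times it, then the intrinsics apply), "cam_to_world" (4x4, takes a point from camera to world coordinates). Camera axes: x right, y down, z forward; pixel columns grow to the right and rows downward; lengths in m; the calibration is good to about 2 mm. A picture is of the moment at which its call begins. There is no depth.
A pose or a line that the arm cannot do raises manip.IKError and nothing moves.
- manip.sign_off(): hands the job in, once; it reports no verdict.
Readings, each from a call of its own:
- manip.get_time(): time.
- manip.get_joint_positions(): joint angles.
- manip.get_joint_vel(): joint speeds.
- manip.get_tau(): joint torques, N m.
- manip.get_position(): TCP position.
- manip.get_ee_rot(): TCP orientation.
- manip.get_contact_force(): force on the tool from outside, world axes, zero at the start.
- manip.get_torque(): the same for the moment, N m.
- manip.get_width(): finger opening in m.
Only numpy, scipy, OpenCV 4.12 (cv2) and the standard library are available. Lean on these libraries where they do the work, as an engineer would, in place of code of your own. Each camera call takes 0.05 s, during which the arm holds its last target.

## Task

Push the three loose steel rings across the green tray and through the narrow orange gate, one at a time, so that all three end up lying flat in the blue slot, each wholly past the gate. Sweep them with the fingertips only: do not lift the rings, and leave the brass bush on the tray and the other things on the table where they are.

Things in the scene. Friction and masses are not known exactly. Their poses are not given: they have to be found in the camera images.
- gate (a point): middle of the orange gate of the fixed sorting tray, at deck height (20 mm above the table; all sizes here in mm). Its y axis points through the gate along the slot, x across, z up. The gate, 46 wide, opens level from the green deck (y below 0) into the straight blue slot: inside x -23..23, y 0..150.
- slot_end (a point): foot of the black stop that closes the slot, on the slot's floor, 150 past the gate; axes as the gate. The slot's floor is level with the deck.
- tray: the whole fixed tray, axes as the gate; origin 20 straight below the gate. Flat green deck inside x -90..90, y -231..0; funnel fences run at 45 degrees from (x +-23, y 0) back to (x +-90, y -67), then sides straight back. All fences, slot walls, cheeks and stop rise only 8 above the deck, 6 to 12 thick: fingertips may pass above them while pushing the upper part of a ring.
- ring_a: loose plain steel bearing ring, outside diameter 38 mm, bore 22, height 20, about 110 g (varies), lying flat on the green tray; alike with the other two. Origin: centre of its underside, z along its bore (up). Slides under about 1 N.
- ring_b: loose plain steel bearing ring, outside diameter 38 mm, bore 22, height 20, about 110 g (varies), lying flat on the green tray; alike with the other two. Origin: centre of its underside, z along its bore (up). Slides under about 1 N.
- ring_c: loose plain steel bearing ring, outside diameter 38 mm, bore 22, height 20, about 110 g (varies), lying flat on the green tray; alike with the other two. Origin: centre of its underside, z along its bore (up). Slides under about 1 N.
- bush: brass bush, 30 diameter, 45 tall, 0.2 kg, standing loose on the rear part of the green deck; stays where it is. Origin: centre of its underside.
- grease: bystander: white jar with a yellow cap, 64 diameter, 85 tall, loose on the table; origin centre of its underside
- loupe: bystander: black magnifier with an orange rim, 83 diameter, 50 tall, loose on the table; origin centre of its underside
- bearing: bystander: flat bearing, 90 diameter, 24 tall, loose on the table; origin centre of its underside
- driver: bystander: orange-handled screwdriver, 170 long, lying flat on the table; origin on it, handle towards -x
- ringstack: bystander: column of dark and bright steel rings, 72 diameter, 120 tall, loose on the table; origin centre of its underside
Not all that is in view belongs to the job. Leave any red or turquoise look-alike of the ring_a alone.

How it is judged:
By the outcome, as a careful person would: the job done as asked, in the order asked, and still so for the second after the job is handed in, with the robot touching nothing.
It also fails if it takes over 70 s, if anything falls off the work surface, if the arm or the gripper's body presses on something with over 40 N, if the wrist force passes 120 N, or if a joint passes its speed limit or range.

## Working session

There is one attempt and no reset: what is moved stays moved. The work goes in short steps, each a Python script; the robot and the scene stay as the last script left them, time stands still between calls to the robot, and variables do not carry over. Pictures are saved under pics/ and viewed, and the job is handed in when it is done.

```bash
ls; mkdir -p pics; python3 - <<'E'
from rig import manip
import cv2, numpy as np
for n in ("scene","top"):
    c=manip.camera(n)
    cv2.imwrite(f"pics/{n}0.png",c["image"][:,:,::-1])
    print(n,c["fx"],c["fy"],c["cx"],c["cy"],c["k1"],np.round(c["cam_to_world"],4).tolist())
print(manip.get_time(),manip.get_position(),manip.get_ee_rot(),manip.get_width())
E
```

```text
pics
scene 417.73483841667445 417.73483841667445 281.91715226461326 208.59443615424988 -0.1221908733039301 [[0.5733, 0.6379, -0.5141, 1.1858], [0.8193, -0.4418, 0.3654, -0.4824], [0.006, -0.6307, -0.776, 0.9342], [0.0, 0.0, 0.0, 1.0]]
top 453.38678012676354 453.38678012676354 282.9874690933675 208.88076812819537 -0.04935110644301332 [[-0.0285, -0.989, 0.1455, 0.3586], [-0.9996, 0.0287, -0.0005, -0.0651], [-0.0037, -0.1454, -0.9894, 1.6052], [0.0, 0.0, 0.0, 1.0]]
0.1 [ 0.18507275 -0.59646717  0.25260421] [ 2.0599883   0.31366495 -2.06033215] 0.0855238865178613
```

View pics/scene0.png

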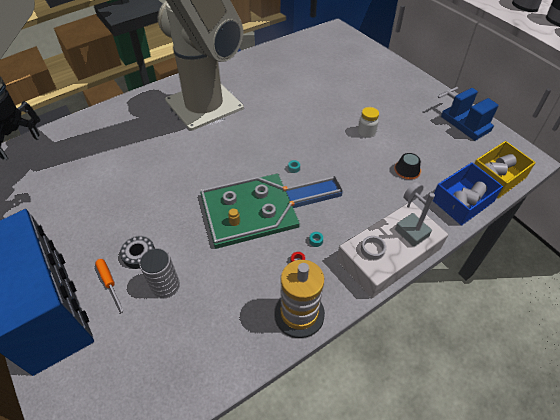

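View pics/top0.png

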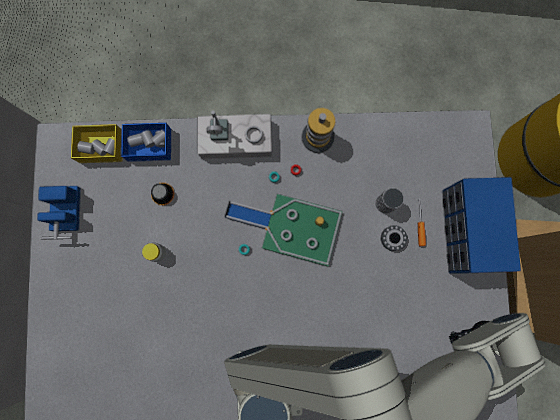

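```bash
cat > h.py <<'E'
import numpy as np, cv2
from rig import manip
def K(c): return np.array([[c["fx"],0,c["cx"]],[0,c["fy"],c["cy"]],[0,0,1.]])
def D(c): return np.array([c["k1"],0,0,0,0.])
def topl(c,uv,z):
    """cast pixels onto plane z"""
    p=cv2.undistortPoints(np.array(uv,float).reshape(-1,1,2),K(c),D(c)).reshape(-1,2)
    T=np.array(c["cam_to_world"]); d=np.c_[p,np.ones(len(p))]@T[:3,:3].T; o=T[:3,3]
    return (o+d*((z-o[2])/d[:,2])[:,None])[:,:2]
def proj(c,X):
    T=np.linalg.inv(c["cam_to_world"]); r=cv2.Rodrigues(T[:3,:3])[0]
    return cv2.projectPoints(np.array(X,float).reshape(-1,3),r,T[:3,3],K(c),D(c))[0].reshape(-1,2)
def crop(c,x0,y0,x1,y1,s,name):
    im=cv2.resize(c["image"][y0:y1,x0:x1,::-1],None,fx=s,fy=s,interpolation=cv2.INTER_CUBIC)
    cv2.imwrite(name,im)
E
python3 - <<'E'
from h import *
c=manip.camera("scene"); crop(c,195,150,350,250,5,"pics/s1.png")
c=manip.camera("top"); crop(c,220,160,350,270,5,"pics/t1.png")
E
```

```text
(no output)
```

View pics/s1.png

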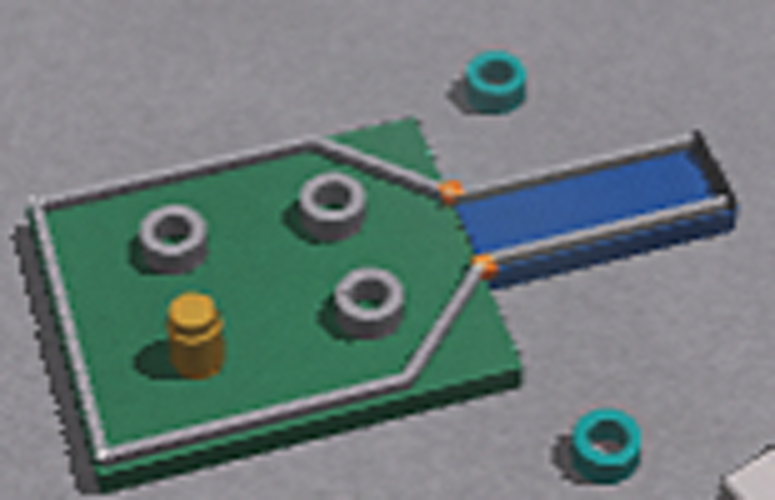

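View pics/t1.png

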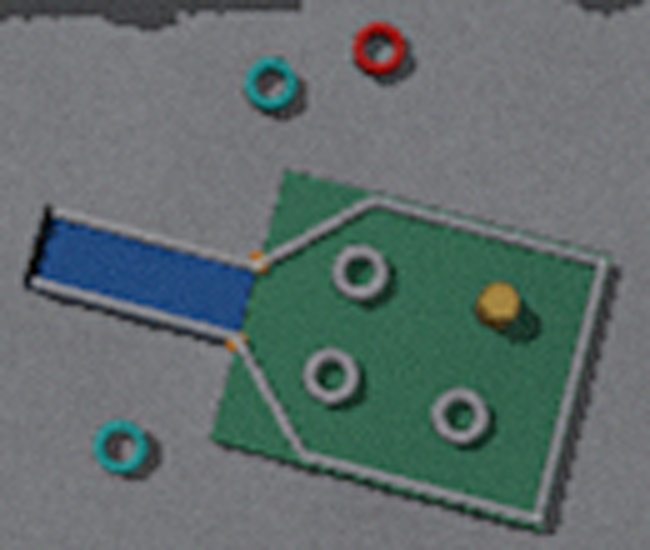

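```bash
cat > det.py <<'E'
from h import *
def rings(c,n,box,dbg=None):
    """pixel centres of ring top faces: bright grey"""
    s=4; x0,y0,x1,y1=box
    im=cv2.resize(c["image"][y0:y1,x0:x1],None,fx=s,fy=s,interpolation=cv2.INTER_CUBIC)
    hsv=cv2.cvtColor(im,cv2.COLOR_RGB2HSV)
    m=((hsv[...,1]<70)&(hsv[...,2]>125)).astype(np.uint8)*255
    if dbg: cv2.imwrite(dbg,m)
    cs,_=cv2.findContours(m,cv2.RETR_CCOMP,cv2.CHAIN_APPROX_NONE)[:2]
    out=[]
    for k in cs:
        if len(k)<20: continue
        (cx,cy),(a,b),_=cv2.fitEllipse(k)
        if 5*s<(a*b)**.5<19*s and min(a,b)/max(a,b)>.6: out.append(((cx+.5)/s-.5+x0,(cy+.5)/s-.5+y0,a/s,b/s))
    return out
def colour(c,lo,hi,box,mina=3):
    x0,y0,x1,y1=box; s=4
    im=cv2.resize(c["image"][y0:y1,x0:x1],None,fx=s,fy=s,interpolation=cv2.INTER_CUBIC)
    hsv=cv2.cvtColor(im,cv2.COLOR_RGB2HSV)
    m=cv2.inRange(hsv,np.array(lo),np.array(hi))
    n,l,st,ce=cv2.connectedComponentsWithStats(m)
    return [((ce[i][0]+.5)/s-.5+x0,(ce[i][1]+.5)/s-.5+y0,st[i][4]/s/s) for i in range(1,n) if st[i][4]>mina*s*s],m
BOX={"scene":(195,165,350,250),"top":(220,190,350,270)}
E
python3 - <<'E'
from det import *
for n in ("scene","top"):
    c=manip.camera(n)
    r=rings(c,n,BOX[n],f"pics/m_{n}.png")
    for q in r: print(n,np.round(q,1),np.round(topl(c,[q[:2]],.040)*1000,1))
    o,_=colour(c,(5,150,150),(22,255,255),BOX[n],1)
    for q in o: print(n,'or',np.round(q,1),np.round(topl(c,[q[:2]],.028)*1000,1))
    b,_=colour(c,(105,120,60),(125,255,255),BOX[n],20)
    for q in b: print(n,'bl',np.round(q,1),np.round(topl(c,[q[:2]],.02)*1000,1))
E
```

```text
scene [268.4 208.2  10.2  13.2] [[570.9 -91. ]]
scene [268.4 208.3   6.5   8.9] [[571.2 -91.1]]
scene [229.1 195.3   9.7  12.9] [[ 468.4 -156.6]]
scene [229.1 195.5   6.3   8.3] [[ 468.9 -156.9]]
scene [261.1 188.7   9.4  12.8] [[499.1 -68.3]]
scene [261.1 188.8   6.2   8.3] [[499.4 -68.3]]
scene [314.4 239.4  15.4  19.2] [[726.5 -51. ]]
scene or [284.9 187.    6.9] [[524.   -1.8]]
scene or [291.8 202.1   7.3] [[581.8 -18.9]]
scene or [233.  211.6  43.8] [[ 516.9 -173.7]]
scene or [235.7 216.5   7.3] [[ 536.  -176.4]]
scene or [230.8 217.1   1.1] [[ 530.  -188.7]]
scene bl [311.4 189.9 499.4] [[571.3  59.7]]
scene bl [328.5 196.7  45.5] [[620.5  84.6]]
top [311.4 242.5   9.7  10. ] [[ 468.7 -160.7]]
top [311.4 242.5   7.3   7.5] [[ 468.7 -160.6]]
top [285.6 234.5   9.6  10. ] [[498.9 -72.4]]
top [285.6 234.4   7.1   7.5] [[499.1 -72.3]]
top [291.4 213.7   9.6   9.9] [[570.8 -94.8]]
top [291.4 213.7   6.9   7.5] [[570.9 -94.6]]
top [312.2 196.9   6.3   9.2] [[ 628.3 -169.3]]
top [251.8 191.7   4.7   5.7] [[652.7  42. ]]
top or [270.8 210.8   1.4] [[585.1 -22.7]]
top or [319.5 219.7  26.1] [[ 548.4 -192.7]]
top or [265.9 228.7   1.1] [[522.4  -4.1]]
top bl [248.8 214.5 503.1] [[575.1  55.3]]
```

View pics/m_scene.png

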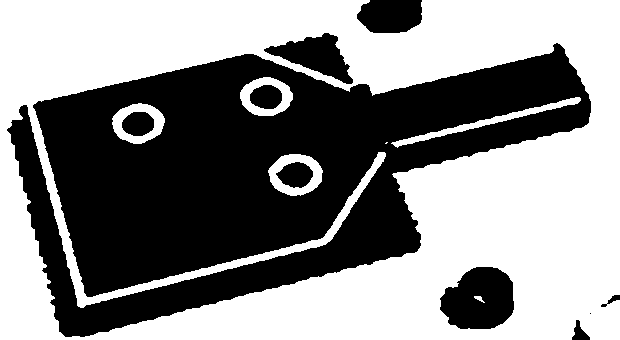

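View pics/m_top.png

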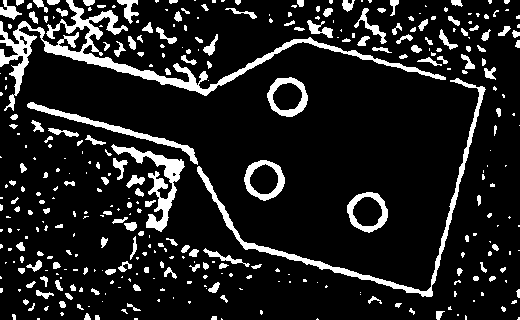

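```bash
python3 - <<'E'
from det import *
t=3
P=np.array([[90+t,-231-t],[-90-t,-231-t],[90+t,-68.2],[-90-t,-68.2]])
pix={"top":np.array([(482,88),(430,293),(300,41),(246,245)])/4+[220,190],
"scene":np.array([(82,301),(35,107),(325,241),(315-0,143)])/4+[195,165]}
pix["scene"][3]=np.array([315,143])/5+[195,150]
ALL=[]
for n in pix:
    c=manip.camera(n)
    W=topl(c,pix[n],.028)*1000
    Z=(P@[1,1j]); Wc=W@[1,1j]
    zm,wm=Z.mean(),Wc.mean()
    a=np.angle(np.vdot(Z-zm,Wc-wm)); s=abs(np.vdot(Z-zm,Wc-wm))/np.vdot(Z-zm,Z-zm).real
    o=wm-np.exp(1j*a)*zm
    print(n,np.round(W,1).tolist(),"ang",np.degrees(a),"scale",s,"gate",o,"res",np.round(Wc-o-np.exp(1j*a)*Z,1))
E
```

```text
top [[573.5, -267.6], [396.0, -214.4], [620.0, -109.1], [442.1, -56.5]] ang -16.457066535953377 scale 0.9955157462025467 gate (550.7149716941736-16.989619615108325j) res [-0.1+0.2j  0.8+0.7j -0.6-0.4j -0.1-0.5j]
scene [[573.8, -261.5], [404.8, -205.9], [624.3, -101.6], [450.9, -48.2]] ang -17.320874801290802 scale 0.9816061685799471 gate (558.4278294529013-10.032861985589392j) res [-3.7-0.4j  4.8-0.1j -2.6+1.3j  1.5-0.7j]
```

```bash
cat > t.py <<'E'
from det import *
from scipy.spatial.transform import Rotation as R
A=np.radians(-16.5); G=np.array([.5515,-.015]); 
X=np.array([np.cos(A),np.sin(A)]); Y=np.array([-np.sin(A),np.cos(A)])
def w(p): return G+(X*p[0]+Y*p[1])/1000
def tr(q): d=(np.array(q)-G)*1000; return np.array([d@X,d@Y])
def ori(d):
    """tool down, push along tray direction d; jaw axis across. picks the half-turn with smaller last-joint travel"""
    d=np.array(d,float)/np.hypot(*d); v=X*d[0]+Y*d[1]
    best=None
    for s in (1,-1):
        y=s*np.array([-v[1],v[0],0]); x=np.array([0,0,-1.]); M=np.c_[x,y,np.cross(x,y)]
        yield R.from_matrix(M).as_rotvec()
def pick(p,z,d):
    q0=np.array(manip.get_joint_positions()); c=[]
    for o in ori(d):
        q=manip.solve_ik([*w(p),z],o)
        if q is not None: c.append((abs(np.array(q)-q0).max(),o))
    return min(c,key=lambda t:t[0])[1]
ZT=.053  # TCP height for fingertips ~31 mm
def see(tag=""):
    for n in ("scene","top"):
        c=manip.camera(n)
        for q in rings(c,n,BOX[n])[::2]:
            if 9<np.sqrt(q[2]*q[3])<13:
                p=tr(topl(c,[q[:2]],.040)[0]); print(tag,n,np.round(p,1))
E
python3 - <<'E'
from t import *
see("r")
c=manip.camera("top"); print("bush",tr(topl(c,[(319.5,219.7)],.065)[0]))
c=manip.camera("scene"); print("bush",tr(topl(c,[(233,211.6)],.065)[0]))
manip.command_gripper(.020,20)
print(manip.get_width(),manip.get_time())
d=np.array([.6,-.8]); p=np.array([20,-41.])
o=pick(p,.13,d); manip.move_to([*w(p),.13],o)
print(manip.get_time(),manip.get_joint_positions(),manip.get_position(),w(p))
c=manip.camera("scene"); crop(c,170,100,370,250,4,"pics/s2.png")
c=manip.camera("top"); crop(c,220,160,370,270,5,"pics/t2.png")
E
```

```text
r scene [ 40.2 -67.3]
r scene [ -39.4 -159.4]
r scene [-35.2 -66. ]
r top [ -38.1 -163.2]
r top [-34.  -70.1]
bush [  42.42866455 -169.64993971]
bush [  41.52747122 -166.31641141]
0.019646735015849542 1.2333
3.6 [-1.29408555e-01  5.04334190e-01  1.84672715e+00 -1.74447066e-04
  7.90043610e-01 -4.83491132e-01] [ 0.55918173 -0.06080409  0.13019917] [ 0.55903177 -0.05999192]
```

View pics/s2.png

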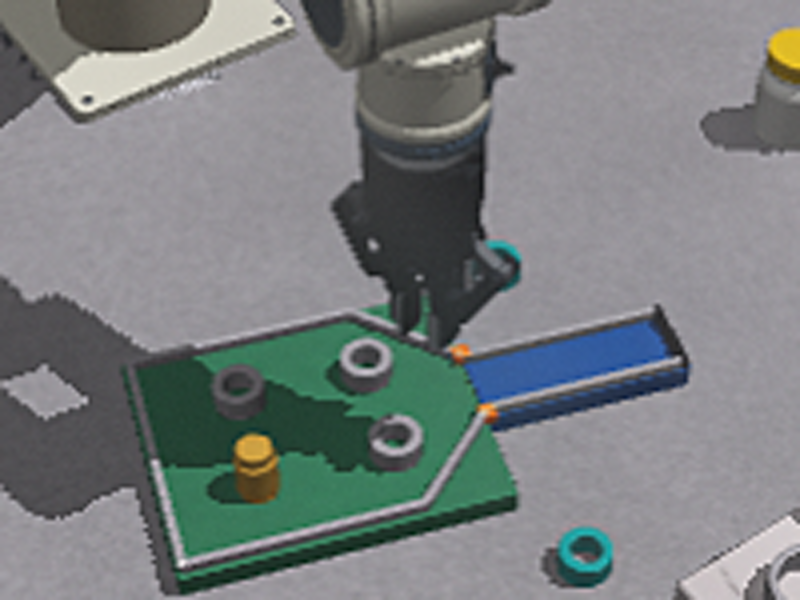

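View pics/t2.png

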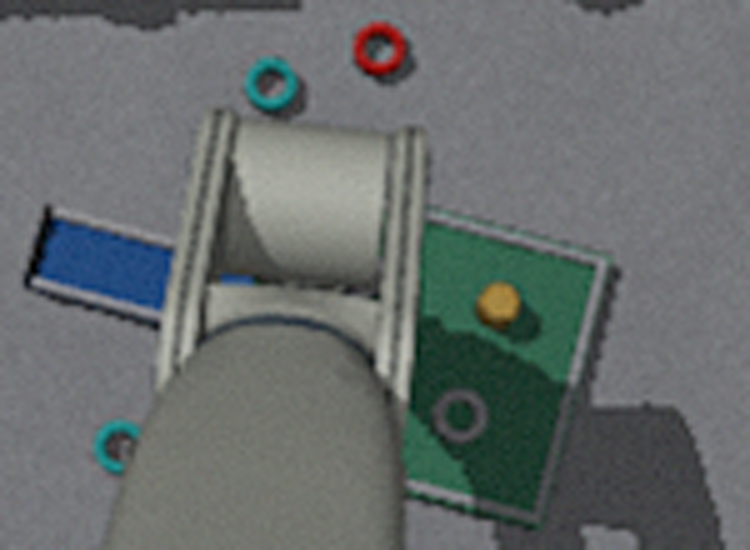

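```bash
python3 - <<'E'
from t import *
p=manip.get_position(); Rm=R.from_rotvec(manip.get_ee_rot()).as_matrix(); c=manip.camera("scene")
for dz in (.022,.018):
  for s in (-.0098,-.017,-.0245,.0098,.017,.0245):
    print(dz,s,np.round((proj(c,p+Rm@[dz,s,0])[0]-[170,100])*4,1))
crop(c,240,140,310,210,10,"pics/s3.png")
E
```

```text
0.022 -0.0098 [407.6 331. ]
0.022 -0.017 [398.9 326.5]
0.022 -0.0245 [389.9 321.8]
0.022 0.0098 [431.5 343.4]
0.022 0.017 [440.3 348. ]
0.022 0.0245 [449.6 352.8]
0.018 -0.0098 [407.5 326.9]
0.018 -0.017 [398.8 322.4]
0.018 -0.0245 [389.7 317.7]
0.018 0.0098 [431.5 339.3]
0.018 0.017 [440.4 343.9]
0.018 0.0245 [449.7 348.8]
```

View pics/s3.png

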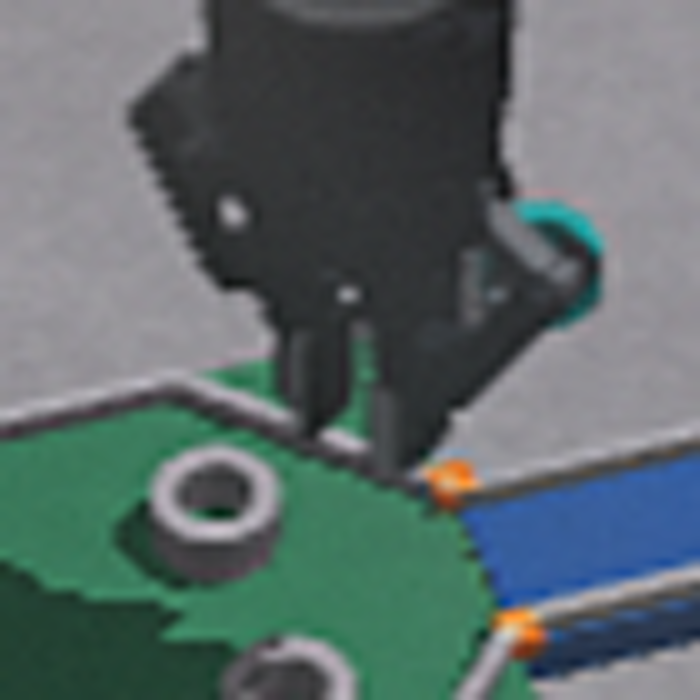

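```bash
cat >> t.py <<'E'
def line(p,z,rate=.15): manip.servo_line([*w(p),z],None,rate)
def fmax(): return np.round(manip.get_contact_force(),1)
E
python3 - <<'E'
from t import *
d=np.array([.6,-.8]); p=np.array([20,-41.])
line(p,ZT); print(fmax()); e=p+27*d; line(e,ZT,.08); print(fmax()); line(e-8*d,ZT); line(e-8*d,.13,.25)
# hover behind B
B=np.array([-34.6,-68.]); d=np.array([.8,.6]); p=B-d*38
o=pick(p,.13,d); manip.move_to([*w(p),.13],o); print(tr(manip.get_position()[:2]),p,manip.get_time())
see()
c=manip.camera("scene"); crop(c,170,100,370,250,4,"pics/s4.png")
E
```

```text
[ 0.5  0.2 -0.1]
[-0.7  1.  -0. ]
[-65.09833472 -90.77528352] [-65.  -90.8] 6.9833
 scene [ 52.9 -82.1]
 scene [ -38.8 -159.3]
 scene [-35. -66.]
 top [ 53.9 -85.6]
```

View pics/s4.png

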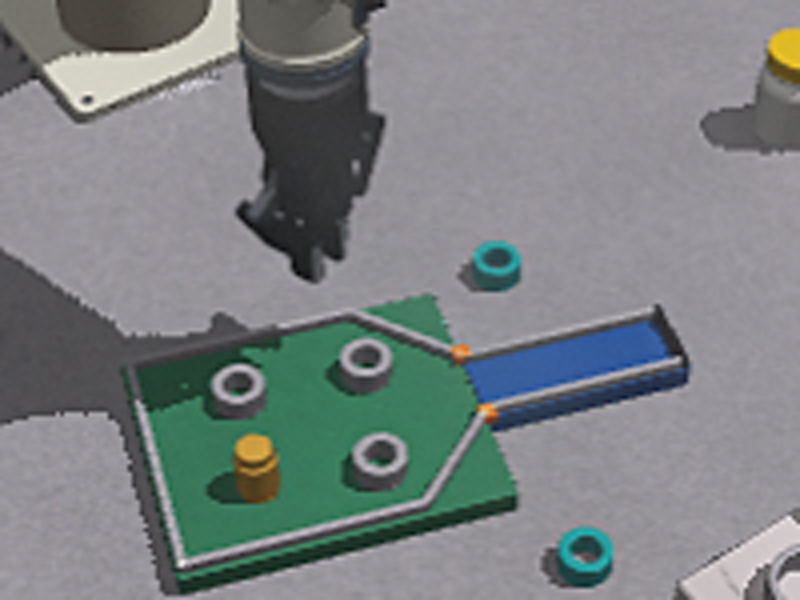

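```bash
cat >> t.py <<'E'
OFF=27.0
def diag(ring,goal,zh=.13,moved=False):
    ring=np.array(ring,float); goal=np.array(goal,float); v=goal-ring; L=np.hypot(*v); d=v/L
    p=ring-d*(OFF+10)
    if not moved:
        manip.move_to([*w(p),zh],pick(p,zh,d))
    line(p,ZT); e=goal-OFF*d; line(e,ZT,.1); print("F",fmax()); line(e-12*d,ZT); line(e-12*d,.085,.2)
    q=np.array([goal[0],goal[1]-OFF-10.]); o=pick(q,.085,(0,1)); manip.move_to([*w(q),.085],o)
    print("behind",q,manip.get_time())
E
python3 - <<'E'
from t import *
diag((-34.8,-68),(0,-42))
see()
c=manip.camera("scene"); crop(c,170,100,370,250,4,"pics/s5.png")
E
```

```text
F [0.8 0.  0.1]
behind [  0. -79.] 10.2083
 scene [ 52.9 -82.1]
 scene [  1.3 -38. ]
```

View pics/s5.png

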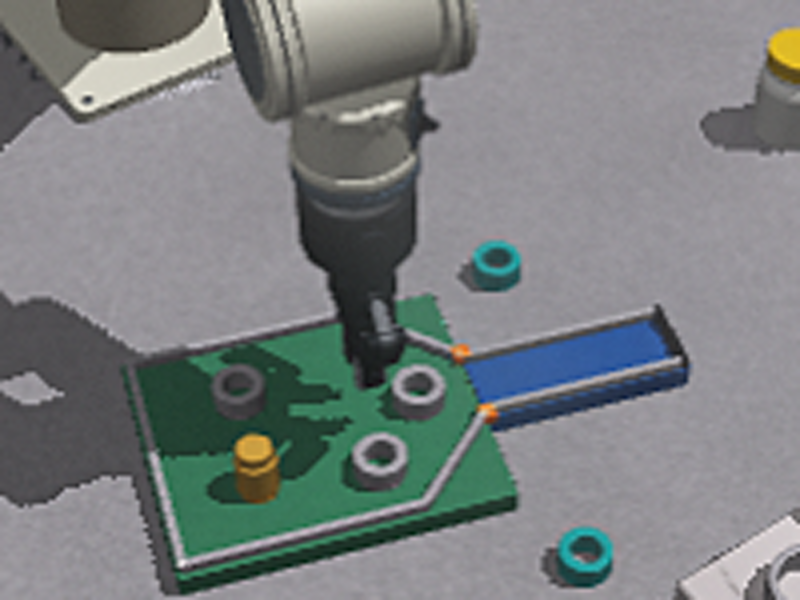

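```bash
cat >> t.py <<'E'
def straight(y0,y1,x=0.):
    line((x,y0-OFF-10),ZT)
    for y in np.append(np.arange(-5,y1,45),y1):
        line((x,y-OFF),ZT,.1); f=fmax(); print("y",y,"F",f,np.round(tr(manip.get_position()[:2]),1))
        if np.hypot(*f[:2])>15: print("STOP"); return
    line((x,y1-OFF-12),ZT); line((x,y1-OFF-12),.10,.25); print(manip.get_time())
E
python3 - <<'E'
from t import *
straight(-42,122)
see()
c=manip.camera("scene"); crop(c,170,100,370,250,4,"pics/s6.png")
E
```

```text
y -5 F [-0.6 -0.2  0.1] [  0.  -31.8]
y 40 F [0.9 0.2 0.4] [-0.2 13.1]
y 85 F [0.3 0.5 0.6] [-0.2 58.2]
y 122 F [-1.  -1.2  0.7] [-0.2 95.4]
13.65
 scene [ 52.9 -82.1]
 top [ 53.7 -85.4]
 top [113.4 -81.9]
```

View pics/s6.png

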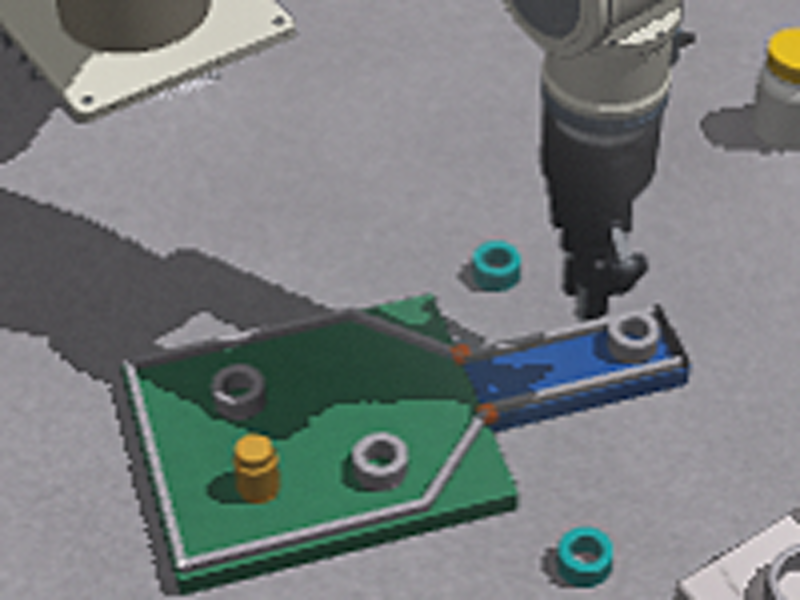

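```bash
python3 - <<'E'
from t import *
diag((53.4,-83.9),(0,-45))
see()
c=manip.camera("scene"); crop(c,170,100,370,250,4,"pics/s7.png")
E
```

```text
F [ 0.2 -0.1 -0. ]
behind [  0. -82.] 17.9833
 scene [ -3.  -40.4]
 top [  0.2 124.3]
```

View pics/s7.png

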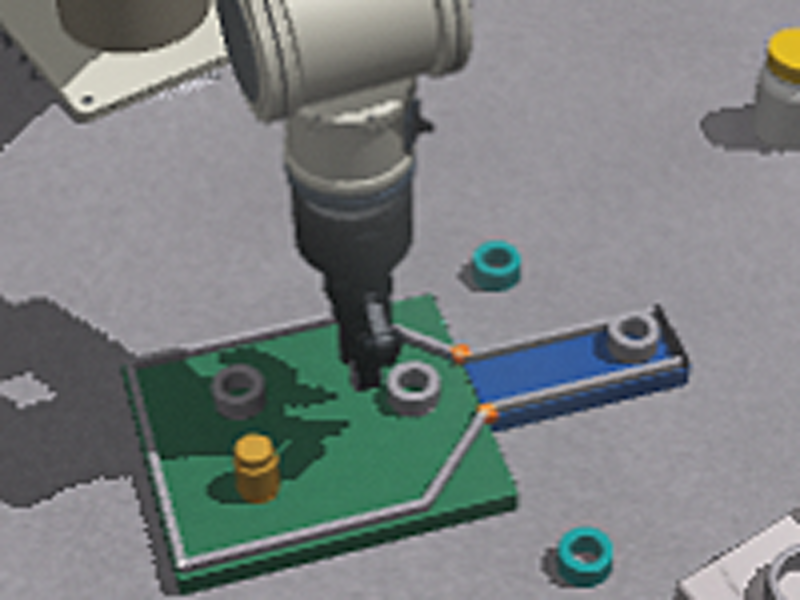

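```bash
python3 - <<'E'
from t import *
straight(-43,80)
diag((-38.6,-161),(0,-85))
see()
c=manip.camera("scene"); crop(c,170,100,370,250,4,"pics/s8.png")
E
```

```text
y -5 F [-0.5  0.5 -0.6] [  0.  -31.8]
y 40 F [ 0.4 -0.1 -0.6] [-0.2 13.1]
y 80 F [-1.   0.4 -0.5] [-0.2 53.2]
20.875
F [-0.5 -0.9 -1. ]
behind [   0. -122.] 24.6833
 scene [ -2.9 -80.2]
```

View pics/s8.png

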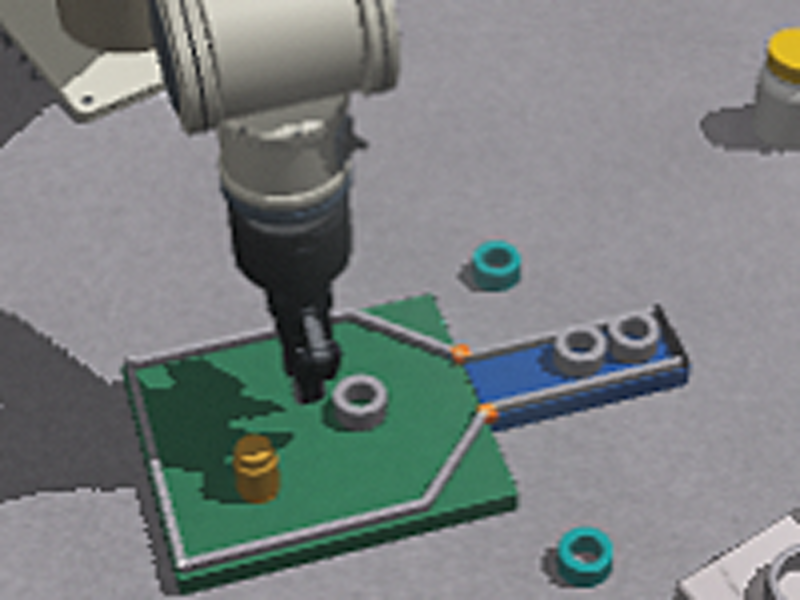

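Rings B and C lie in the slot, crop (633,335) and (580,348). Ring A is in front of the fingers at (359,400). The bush hasn't moved. Next I push the last ring straight in, then back off for a clear view.

```bash
python3 - <<'E'
from t import *
straight(-83,39)
p=manip.get_position(); manip.servo_line([p[0],p[1],.2],None,.3)
manip.set_joints([-1.289,.423,1.63,0,1.089,-.019]); print(manip.get_time())
for n,h in (("scene",.04),("top",.04)):
    c=manip.camera(n)
    for q in rings(c,n,BOX[n]): print(n,np.round(q[2:],1),np.round(tr(topl(c,[q[:2]],h)[0]),1))
    o,_=colour(c,(5,150,150),(22,255,255),BOX[n],1)
    for q in o: print(n,'or',np.round(q,1),np.round(tr(topl(c,[q[:2]],.028)[0]),1))
c=manip.camera("scene"); crop(c,195,150,350,250,5,"pics/s9.png")
c=manip.camera("top"); crop(c,220,160,350,270,5,"pics/t9.png"); cv2.imwrite("pics/top9.png",c["image"][:,:,::-1])
E
```

```text
y -5 F [ 0.1 -0.1 -0.5] [ -0.1 -32.3]
y 39 F [-0.4  0.4 -0.3] [-0.2 12.1]
27.4167
30.35
scene [15.4 19.2] [178.   15.2]
scene [6.1 8.1] [-0.9 44.4]
scene [5.9 8.1] [-0.4 85.8]
scene [5.9 8. ] [ -0.6 128.1]
scene or [284.9 187.1   7. ] [-30.    4.8]
scene or [291.8 202.1   7.4] [30.2  4.8]
scene or [233.  211.6  43.8] [  11.9 -162. ]
scene or [235.7 216.5   7.3] [  31.  -159.1]
top [9.8 9.9] [ 0.2 40.5]
top [6.8 7.3] [-0.2 40.6]
top [9.7 9.8] [ 0.6 82. ]
top [6.7 7.1] [ 0.2 82. ]
top [ 9.7 10.1] [  0.2 124.4]
top [6.7 7.2] [  0.  124.3]
top [4.9 6.7] [79.1 83.2]
top or [270.8 210.8   1.4] [34.4  2.1]
top or [319.6 219.7  27.2] [  47.6 -171.5]
top or [265.8 228.7   1.1] [-31.2   2.3]
```

View pics/s9.png

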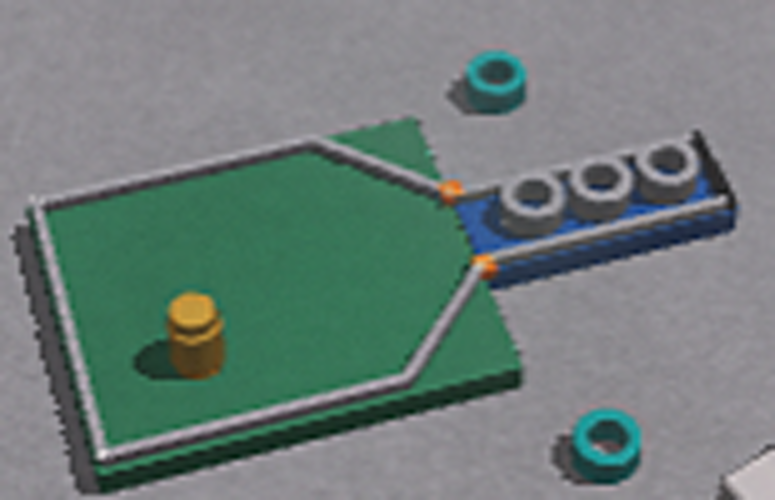

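View pics/t9.png

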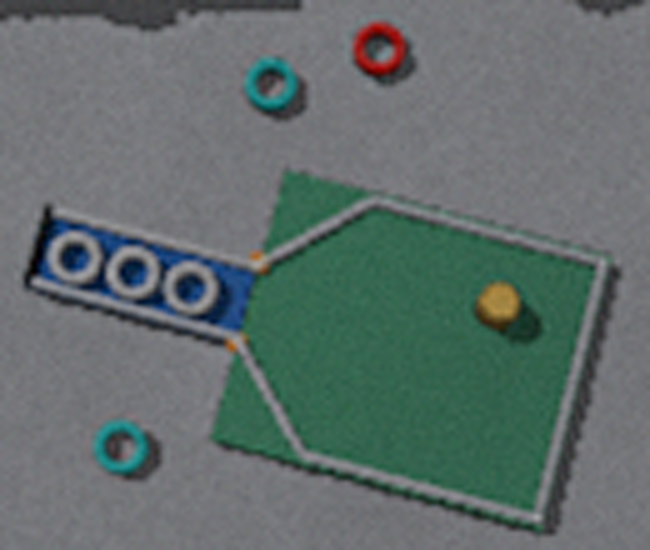

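```bash
python3 -c "
from rig import manip
print(manip.sign_off(), manip.get_time())"
```

```text
the job is handed in; nothing more can be done
the job is handed in; nothing more can be done
```

All three steel rings lie flat in the blue slot, and I handed the job in at about 30 s of the 70 s allowed. I pushed them in one at a time with the two fingertips held 20 mm apart, in the order ring_b, ring_c, ring_a (I assigned the letters myself).

**Extra move:** ring_c partly blocked the way for the first ring, so I first nudged it about 20 mm aside on the deck.

**Final positions:** I measured the rings in both cameras after the arm had backed away. All are within 1 mm of the slot's centre line.

| Ring | Centre past the gate, top camera (mm) | Centre past the gate, scene camera (mm) |
|---|---|---|
| ring_a | 40.5 | 44.4 |
| ring_c | 82.0 | 85.8 |
| ring_b | 124.4 | 128.1 |

- **Past the gate:** ring_a, the nearest, clears the gate by about 21 mm or more at its rear edge.
- **Disagreement:** the two cameras differed by a steady 4 mm along the slot. I worked with their average, and the clearances are well above that.
- **Forces:** the wrist force read between moves never went above about 2 N.
- **Bush and other objects:** the bush is at the same pixels as before. The turquoise and red look-alikes look unmoved in the final crops. I did not measure the other bystanders again, but the arm never went near them.

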